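# Lock the lever-arch file and press its bar down

### The job

The lever-arch file on the desk is lying open with its steel lever standing up and its arches apart. Push the lever over and down with the fingertips until it snaps past its dead point and stays locked, then press the long black retaining bar on the two posts down until it rests fully on the papers. Only push and press: do not lift or tip the file or shove it across the desk, and leave the hole punch, the paperweight and the candlestick where they are.

Things in the scene. Friction and masses are not known exactly. Their poses are not given: they have to be found in the camera images.
- file: Grey A4 lever-arch file, loose, about 1.8 kg, lying open and flat. Origin: on its underside (desk height), midway between its two upright posts. y runs along the spine, x from the papers (-x) to spine and front cover (+x), z up. Boards 3 mm thick, 318 mm along y: back cover x = -240 to 45 mm, spine 47 to 122, front cover 124 to 409.
- paper_top (a point): Centre of the top of the filed papers, one solid stack fixed in the file: file x = -198 to 12 mm, y = -148 to 148, top 25 mm above the desk. The fixed steel posts, 6 mm thick, rise through it at file x = 0, y = -40 and 40 mm, their tops 62 mm above the desk.
- arches (a joint): Swing of the two steel arch wires in rad: 0 = open, leaning to the file's +x; 0.6 = shut on the posts. Driven by the lever. Wires 6 mm thick at file y = -40 and 40 mm, hinged at x = 30, z = 9 mm, tops 75 mm above the desk when open, 68 mm shut. The 74 mm between them is free for fingers above bar and lever.
- arch_lever (a joint): Lever angle in rad: 0 = standing open, leaning 10 degrees to the file's -x; 1.57 = locked down, pointing to file +x, 10 degrees above level. Hinge axis along file y at x = 34, z = 22 mm, midway between the arches. A spring drives it away from its dead point at 1.0 rad: back to 0 before it, on to 1.57 past it. About 6 N at the tip at first, none at the dead point.
- lever_tip (a point): Centre of the lever's rolled end: steel, 60 mm from the hinge, 8 mm thick, 28 mm wide along file y. Below it the lever is a 3 mm steel strip, 28 mm wide for 20 mm, then 15 mm wide. With the lever up this point is about 81 mm above the desk; locked, about 32 mm.
- press_bar (a joint): How far the retaining bar has slid down the posts, in m: 0 = top (underside 49 mm above the desk), 0.024 = resting on the papers. It slides straight down, guided so that it cannot tilt wherever it is pressed, and stays where it is left; about 2 N of friction.
- bar_top (a point): Centre of the top face of the retaining bar: black plastic, 170 mm along the file's y, 20 mm wide, 4 mm thick; it lies across the two posts at the file's x = 0, its ends standing out 45 mm beyond the posts.
- punch: Two-hole paper punch, black and steel, 85 x 115 x 50 mm, 0.45 kg, standing on the open front cover; origin at the centre of its underside. Leave alone.
- paperweight: Round brass paperweight with a knob, 72 mm across, 43 mm high, standing on the papers; origin at the centre of its underside. Leave alone.
- candlestick: Turned cream candlestick with a thick candle, 96 mm across, 215 mm high, standing on the desk beside the file; origin at the centre of its underside. Leave alone.

How it is judged:
By the outcome, as a careful person would: the job done as asked, in the order asked, and still so for the second after the job is handed in, with the robot touching nothing.
It also fails if it takes over 42 s, if anything falls off the work surface, if the arm or the gripper's body presses on something with over 40 N, if the wrist force passes 120 N, or if a joint passes its speed limit or range.

### The arm

A 7-joint arm with a two-finger parallel gripper is mounted at the origin on the work surface. World frame = base frame: x ahead of the robot, y to its left, z up, the work surface at z = 0. Lengths are in mm, angles in rad, forces in N, time in s.
With the tool pointing down it reaches from about 425 to 950 mm from the base axis. Payload 16.7 kg.
Tool frame: the origin (TCP) lies between the finger pads; the fingertips stand 11 mm ahead of it and the grasp point (between the pads) lies 8 mm behind it (robot.finger_overhang is the distance from the TCP to the fingertips, in mm); z points along the fingers, y is the line along which they close (so a half turn about z gives the same grasp; the last joint's range is limited). The gripper opens to 94 mm and grips with 3 to 60 N. Pads are 16 mm wide; open, the fingers measure 119 mm over their backs; the gripper's body (75 mm by 177 mm) begins 78 mm behind the grasp point.
Start: joints at [-1.393, 0.426, 0.074, 1.606, -0.034, 1.111, -0.067], TCP at [217.326, 639.017, 191.467] pointing down, gripper open.
Joint ranges: [-2.85, 2.85], [-0.5, 2.14], [-1.23, 1.37], [0.21, 2.46], [-1.02, 4.16], [0.16, 2.05], [-2.73, 2.73]. Speed limits (rad/s): [1.89, 1.89, 2.39, 2.39, 3.01, 3.01, 3.01].

### API

Orientations are given as a unit quaternion [x, y, z, w].
In Python, from rig import robot gives the robot as it stands.
- The arm moves only by the tool jog_arm, never from a script. Its argument "motion" is a list of rows, each an object with "delta_pos": the shift along the tool's x, y, z in m, a list of three; "rotation": the turn, a rotation vector about the tool's x, y, z in rad, a list of three. In form: [{"delta_pos": [x, y, z], "rotation": [wx, wy, wz]}, ...]. A call has 1 to 8 rows; each row shifts and turns the commanded pose from where the row before left it, along the tool's axes as they then stand; what a row does not reach is not made up. A row lasts 1/10 s, in which the tool goes at most 50 mm and 8.59 degrees, less where a joint would pass 70% of its speed; a pose out of reach is approached as far as the arm can. A call with a gripper value outside its range is refused whole. "hand" is the gripper command: -1 is fully open, 1 is shut, values between are in proportion, set as the call begins (left out, the last holds). The fingers move at their own pace and stop on an object; "grip_force" is the grip in N (left out, the last holds). Time passes only in rows, so rows that do not move let the fingers close. It gives the time, the measured TCP pose, the force, the opening and the grip force at its end, in the units of the state.
- robot.observe(): the state, without advancing time (a new reading comes with each control period).
- robot.capture(name): name is "scene" or "top" or "wrist"; returns a dict with "img" (400x640x3 uint8, red, green, blue), "fx", "fy", "cx", "cy" (pixels), "rvec" (rotation vector, rad) and "tvec" (3), from world to camera coordinates, as OpenCV has them. Camera axes: x right, y down, z forward; pixel columns grow to the right and rows downward; lengths in mm; the calibration is good to about 2 mm. A picture is of the moment at which its call begins. There is no depth.
- robot.job_done(): hands the job in; it is judged then, once.
The state is a dict: "clock": time; "joint_pos": joint angles; "joint_velocities": joint speeds; "effort": joint torques, N m; "eef_pos": TCP position; "orientation": TCP orientation; "force": force on the tool from outside, world axes, zero at the start; "moment": the same for the moment, N m; "gripper_width": finger opening in mm; "grip_force": force on a finger pad.
Only numpy, scipy, OpenCV 4.12 (cv2) and the standard library are available. Lean on these libraries where they do the work, as an engineer would, in place of code of your own. Each camera call takes 0.05 s, during which the arm holds its last target. There are 200 camera calls.

## Working session

There is one attempt and no reset: what is moved stays moved. The work goes in short steps, Python scripts to look and compute and a tool call to move; the robot and the scene stay as the last step left them, time stands still between calls to the robot, and variables do not carry over. Pictures are saved under pics/ and viewed, at most 10 in all, crops included, and the job is handed in when it is done.

Besides the shell and the picture viewer there is one more tool, called after "Request:" by a JSON object that holds its "method" and its "body", one argument or row to a line. jog_arm: Moves the arm, as the interface text tells. Its arguments: {"type":"object","properties":{"motion":{"type":"array"},"hand":{"type":"number"},"grip_force":{"type":"number"}},"required":["motion"]}

```bash
mkdir -p pics; cat > h.py <<'E'
import numpy as np, cv2
from rig import robot
def save(n,f):
    c=robot.capture(n); cv2.imwrite('pics/'+f+'.png',c['img'][:,:,::-1]); np.savez('pics/'+f+'.npz',**{k:v for k,v in c.items()}); return c
def ray(c,u,v,z):
    R=cv2.Rodrigues(np.array(c['rvec'],float))[0]; t=np.array(c['tvec'],float).ravel()
    d=R.T@np.array([(u-c['cx'])/c['fx'],(v-c['cy'])/c['fy'],1.]); o=-R.T@t
    return o+d*(z-o[2])/d[2]
def proj(c,p):
    K=np.array([[c['fx'],0,c['cx']],[0,c['fy'],c['cy']],[0,0,1]],float)
    return cv2.projectPoints(np.array(p,float).reshape(-1,1,3),np.array(c['rvec'],float),np.array(c['tvec'],float),K,None)[0].reshape(-1,2)
E
python3 - <<'E'
from h import *
for n in('top','scene'):
    c=save(n,n+'0'); R=cv2.Rodrigues(np.array(c['rvec'],float))[0]; print(n,-R.T@np.array(c['tvec']).ravel(),c['fx'])
print(robot.observe())
E
```

```text
top [ 384.29415301  -84.38122143 1062.68397251] 380.04044016197435
scene [1035.11061389  588.69947938 1121.25355624] 442.15163069671695
{'clock': 0.1, 'joint_pos': array([-1.39247648,  0.42664715,  0.0738109 ,  1.6065259 , -0.03407715,
        1.11081325, -0.067125  ]), 'joint_velocities': array([ 0.00091528, -0.00132401, -0.00066109, -0.00150926, -0.0007128 ,
        0.00116367,  0.00075977]), 'effort': array([ 7.74432410e-03, -9.37454152e+01,  3.67651775e+00, -4.55043769e+01,
       -4.87107318e-02,  1.65672717e-02,  1.66968442e-05]), 'eef_pos': array([217.21305974, 638.6642157 , 190.86682642]), 'orientation': array([ 1.63180690e-01,  9.86596037e-01, -5.65519991e-04, -5.25465172e-05]), 'force': array([-0.56050016, -0.46963951,  0.09293213]), 'moment': array([-0.00279625, -0.00518525,  0.0509036 ]), 'grip_force': 0.0, 'gripper_width': 94.16218916203516}
```

View pics/top0.png

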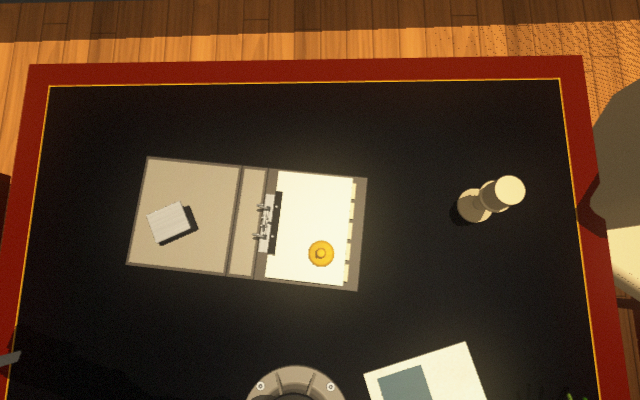

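View pics/scene0.png

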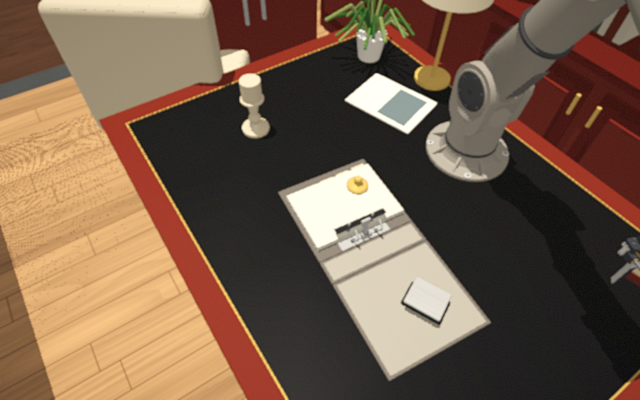

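The top view shows the file's corners near (147,156), (126,265), (367,178) and (358,291), with the lever mechanism near (265,222) and the papers to the right. So file +x is roughly world +y. I'll enlarge this and fit the pose.

```bash
python3 - <<'E'
from h import *
c=dict(np.load('pics/top0.npz'))
from scipy.optimize import least_squares
F=np.array([[409,-159,3],[409,159,3],[-240,-159,3],[-240,159,3]],float)
U=np.array([[147,156],[126,265],[367,178],[358,291]],float)
def T(q,P): 
    a=q[2]; R=np.array([[np.cos(a),-np.sin(a),0],[np.sin(a),np.cos(a),0],[0,0,1]]); return P@R.T+[q[0],q[1],0]
r=least_squares(lambda q:(proj(c,T(q,F))-U).ravel(),[450,50,1.5])
print(r.x,r.fun.round(1)); np.save('q.npy',r.x)
for u in U: print(ray(c,*u,3))
P=np.array([[0,0,53],[0,85,53],[0,-85,53],[0,40,62],[0,-40,62],[34-60*np.sin(.1745),0,81]]);print(proj(c,T(r.x,P)).round(1), T(r.x,P).round())
im=cv2.imread('pics/top0.png')[150:295,120:375]; cv2.imwrite('pics/c1.png',cv2.resize(im,None,fx=3.1,fy=3.1,interpolation=cv2.INTER_CUBIC))
im=cv2.imread('pics/top0.png')[180:265,225:305]; cv2.imwrite('pics/c2.png',cv2.resize(im,None,fx=7,fy=7,interpolation=cv2.INTER_CUBIC))
E
```

```text
[510.07103945  54.51627982   1.46439273] [-0.1  0.  -0.4  0.1  0.6 -0.5 -0.1  0.3]
[711.62453466 443.94442047   3.        ]
[395.72215034 476.86304091   3.        ]
[ 641.15478356 -199.13298394    3.        ]
[ 327.25952739 -167.48465408    3.        ]
[[275.2 221.7]
 [271.1 253.5]
 [279.1 190.8]
 [272.8 236.3]
 [276.6 206.5]
 [264.8 219.5]] [[510.  55.  53.]
 [426.  64.  53.]
 [595.  45.  53.]
 [470.  59.  62.]
 [550.  50.  62.]
 [513.  78.  81.]]
```

View pics/c1.png

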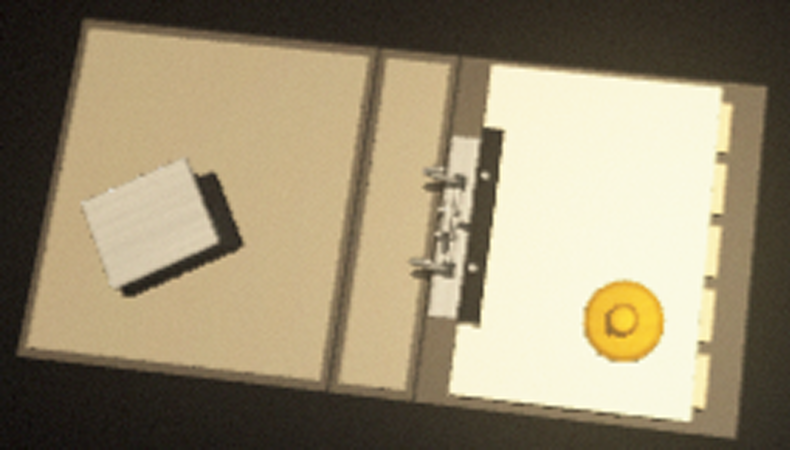

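View pics/c2.png

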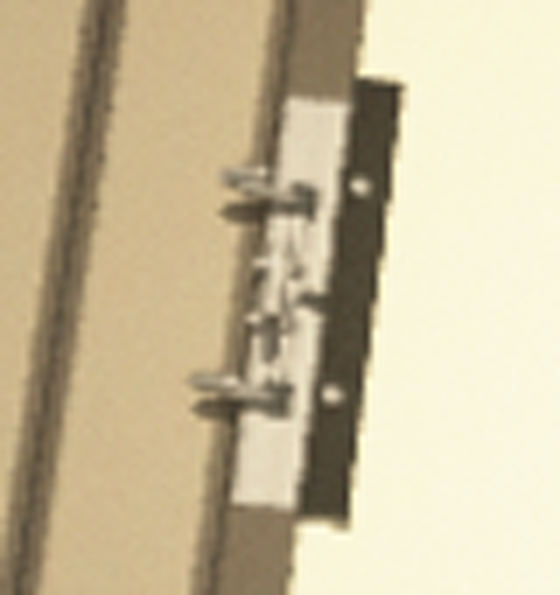

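The detected posts at (276.4,206.6) and (272.6,236.3) match the fit to 0.2 px, which gives file origin (510, 54.5) and yaw 1.464. The lever stands clear in the middle and the paperweight is on the near papers. I'll turn the tool so its y axis lies along file +x, close the fingers, and move over the bar.

Request:
{"method": "jog_arm", "body": {
  "motion": [
    {"delta_pos": [0, 0, 0], "rotation": [0, 0, -0.111]},
    {"delta_pos": [0, 0, 0], "rotation": [0, 0, -0.111]},
    {"delta_pos": [-0.0177, -0.0277, 0], "rotation": [0, 0, 0]},
    {"delta_pos": [-0.0177, -0.0277, 0], "rotation": [0, 0, 0]},
    {"delta_pos": [-0.0177, -0.0277, 0], "rotation": [0, 0, 0]},
    {"delta_pos": [-0.0177, -0.0277, 0], "rotation": [0, 0, 0]},
    {"delta_pos": [-0.0177, -0.0277, 0], "rotation": [0, 0, 0]},
    {"delta_pos": [-0.0177, -0.0277, 0], "rotation": [0, 0, 0]}
  ],
  "hand": 1,
  "grip_force": 30
}}

```text
clock: 0.9
eef_pos: [305.8, 461.1, 191.3]
orientation: [0.053, 0.999, -0.0, -0.0]
force: [-0.7, 0.3, 0.9]
gripper_width: 33.6
grip_force: 0.0
```

Request:
{"method": "jog_arm", "body": {
  "motion": [
    {"delta_pos": [-0.0177, -0.0277, 0], "rotation": [0, 0, 0]},
    {"delta_pos": [-0.0177, -0.0277, 0], "rotation": [0, 0, 0]},
    {"delta_pos": [-0.0177, -0.0277, 0], "rotation": [0, 0, 0]},
    {"delta_pos": [-0.0177, -0.0277, 0], "rotation": [0, 0, 0]},
    {"delta_pos": [-0.0177, -0.0277, 0], "rotation": [0, 0, 0]},
    {"delta_pos": [-0.0177, -0.0277, 0], "rotation": [0, 0, 0]},
    {"delta_pos": [-0.0177, -0.0277, 0], "rotation": [0, 0, 0]},
    {"delta_pos": [-0.0177, -0.0277, 0], "rotation": [0, 0, 0]}
  ]
}}

```text
clock: 1.7
eef_pos: [423.0, 225.9, 191.4]
orientation: [0.053, 0.999, -0.0, -0.0]
force: [-0.1, 0.7, -0.2]
gripper_width: 0.4
grip_force: 0.0
```

Request:
{"method": "jog_arm", "body": {
  "motion": [
    {"delta_pos": [-0.0177, -0.0277, 0], "rotation": [0, 0, 0]},
    {"delta_pos": [-0.0177, -0.0277, 0], "rotation": [0, 0, 0]},
    {"delta_pos": [-0.0177, -0.0277, 0], "rotation": [0, 0, 0]},
    {"delta_pos": [-0.0177, -0.0277, 0], "rotation": [0, 0, 0]},
    {"delta_pos": [0, 0, 0], "rotation": [0, 0, 0]},
    {"delta_pos": [0, 0, 0], "rotation": [0, 0, 0]}
  ]
}}

```text
clock: 2.3
eef_pos: [481.3, 109.2, 191.3]
orientation: [0.054, 0.999, -0.0, -0.0]
force: [0.0, 0.9, -0.6]
gripper_width: 0.6
grip_force: 0.0
```

```bash
cat >> h.py <<'E'
q=np.load('q.npy'); fx=np.array([np.cos(q[2]),np.sin(q[2])]); fy=np.array([-fx[1],fx[0]])
def st():
    from scipy.spatial.transform import Rotation as Ro
    o=robot.observe(); d=o['eef_pos'][:2]-q[:2]; R=Ro.from_quat(o['orientation']).as_matrix()
    print('file x,y,tipz',(d@fx).round(1),(d@fy).round(1),(o['eef_pos'][2]-robot.finger_overhang).round(1),'tool y in file',(R[:2,1]@fx).round(4),(R[:2,1]@fy).round(4),'toolz',R[:,2].round(4),'F',o['force'].round(1),'w',o['gripper_width'],'t',o['clock'],'q',o['joint_pos'].round(2))
E
python3 - <<'E'
from h import *
st(); c=save('wrist','w0'); print(proj(c,[[*(q[:2]),53]]))
im=cv2.imread('pics/w0.png'); cv2.imwrite('pics/w0.png',im)
E
```

```text
file x,y,tipz 51.3 34.4 180.3 tool y in file 1.0 -0.0009 toolz [-5.e-04 -2.e-04 -1.e+00] F [ 0.   0.9 -0.6] w 0.5880353954786929 t 2.3 q [-0.69  0.13  0.37  2.02 -0.05  1.    1.17]
[[268.71902926 224.80837158]]
```

View pics/w0.png

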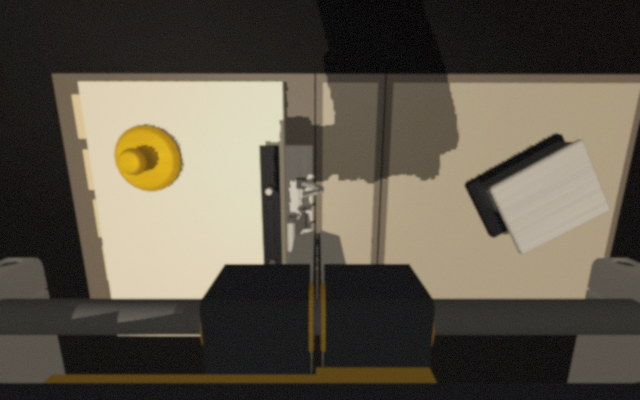

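The wrist view shows the bar centre at about (270,226). The prediction was (269,225), so the pose holds. Next I move over the bar and descend.

Request:
{"method": "jog_arm", "body": {
  "motion": [
    {"delta_pos": [-0.0086, -0.0148, 0], "rotation": [0, 0, 0]},
    {"delta_pos": [-0.0086, -0.0148, 0], "rotation": [0, 0, 0]},
    {"delta_pos": [-0.0086, -0.0148, 0], "rotation": [0, 0, 0]},
    {"delta_pos": [-0.0086, -0.0148, 0], "rotation": [0, 0, 0]},
    {"delta_pos": [0, 0, 0], "rotation": [0, 0, 0]},
    {"delta_pos": [0, 0, 0.02], "rotation": [0, 0, 0]},
    {"delta_pos": [0, 0, 0.02], "rotation": [0, 0, 0]},
    {"delta_pos": [0, 0, 0]}
  ]
}}

```text
$.motion[7]: bad value
```

```bash
python3 -c "
from h import *
st()"
```

```text
file x,y,tipz 52.1 34.7 180.3 tool y in file 1.0 0.0006 toolz [-5.e-04 -1.e-04 -1.e+00] F [ 0.6 -0.3 -1.1] w 0.571156025844581 t 2.35 q [-0.69  0.13  0.37  2.02 -0.05  1.    1.17]
```

Request:
{"method": "jog_arm", "body": {
  "motion": [
    {"delta_pos": [-0.0086, -0.015, 0], "rotation": [0, 0, 0]},
    {"delta_pos": [-0.0086, -0.015, 0], "rotation": [0, 0, 0]},
    {"delta_pos": [-0.0086, -0.015, 0], "rotation": [0, 0, 0]},
    {"delta_pos": [-0.0086, -0.015, 0], "rotation": [0, 0, 0]},
    {"delta_pos": [0, 0, 0], "rotation": [0, 0, 0]},
    {"delta_pos": [0, 0, 0.02], "rotation": [0, 0, 0]},
    {"delta_pos": [0, 0, 0.02], "rotation": [0, 0, 0]},
    {"delta_pos": [0, 0, 0], "rotation": [0, 0, 0]}
  ]
}}

```text
clock: 3.15
eef_pos: [507.5, 47.6, 149.5]
orientation: [0.052, 0.999, -0.001, -0.002]
force: [-0.2, 0.9, 0.8]
gripper_width: 0.3
grip_force: 0.0
```

```bash
python3 -c "
from h import *
st()"
```

```text
file x,y,tipz -7.2 1.8 138.5 tool y in file 1.0 0.0024 toolz [-3.6e-03 -8.0e-04 -1.0e+00] F [-0.2  0.9  0.8] w 0.29894822296385914 t 3.15 q [-0.58  0.21  0.41  2.03 -0.11  0.92  1.36]
```

Request:
{"method": "jog_arm", "body": {
  "motion": [
    {"delta_pos": [-0.002, 0, 0.0185], "rotation": [0, 0, 0]},
    {"delta_pos": [0, 0, 0.0185], "rotation": [0, 0, 0]},
    {"delta_pos": [0, 0, 0.0185], "rotation": [0, 0, 0]},
    {"delta_pos": [0, 0, 0.0185], "rotation": [0, 0, 0]},
    {"delta_pos": [0, 0, 0], "rotation": [0, 0, 0]},
    {"delta_pos": [0, 0, 0], "rotation": [0, 0, 0]}
  ]
}}

```text
clock: 3.75
eef_pos: [511.5, 46.7, 78.3]
orientation: [0.053, 0.999, 0.0, -0.0]
force: [-0.0, -1.5, -0.3]
gripper_width: 0.3
grip_force: 0.0
```

```bash
python3 -c "
from h import *
st()"
```

```text
file x,y,tipz -7.6 -2.2 67.3 tool y in file 1.0 0.0013 toolz [-1.e-04  1.e-04 -1.e+00] F [-0.  -1.5 -0.3] w 0.2557280291021488 t 3.75 q [-0.54  0.32  0.39  2.09 -0.17  0.76  1.42]
```

Request:
{"method": "jog_arm", "body": {
  "motion": [
    {"delta_pos": [0.002, 0.007, 0], "rotation": [0, 0, 0]},
    {"delta_pos": [0, 0.006, 0], "rotation": [0, 0, 0]},
    {"delta_pos": [0, 0.006, 0], "rotation": [0, 0, 0]},
    {"delta_pos": [0, 0.005, 0], "rotation": [0, 0, 0]},
    {"delta_pos": [0, 0.005, 0], "rotation": [0, 0, 0]},
    {"delta_pos": [0, 0.005, 0], "rotation": [0, 0, 0]}
  ]
}}

```text
clock: 4.35
eef_pos: [513.0, 80.5, 77.5]
orientation: [0.053, 0.999, -0.0, -0.0]
force: [0.4, 0.4, -0.6]
gripper_width: 0.6
grip_force: 0.0
```

```bash
python3 -c "
from h import *
st()"
```

```text
file x,y,tipz 26.2 -0.1 66.5 tool y in file 1.0 0.0006 toolz [-1.e-04 -1.e-04 -1.e+00] F [ 0.4  0.4 -0.6] w 0.6471974643461281 t 4.35 q [-0.6   0.33  0.38  2.07 -0.17  0.77  1.35]
```

```bash
python3 - <<'E'
from h import *
a=save('top','t1')['img'][180:265,225:305,::-1]; b=save('scene','s1')['img'][180:290,300:440,::-1]
a=cv2.resize(a,(376,400),interpolation=2); b=cv2.resize(b,(420,400),interpolation=2)
cv2.imwrite('pics/m1.png',np.hstack([a,b])); st()
E
```

```text
file x,y,tipz 26.4 -0.1 66.4 tool y in file 1.0 0.0013 toolz [-1.e-04  0.e+00 -1.e+00] F [ 0.8  0.2 -0.7] w 0.5435417490780475 t 4.45 q [-0.6   0.33  0.38  2.07 -0.17  0.77  1.36]
```

View pics/m1.png

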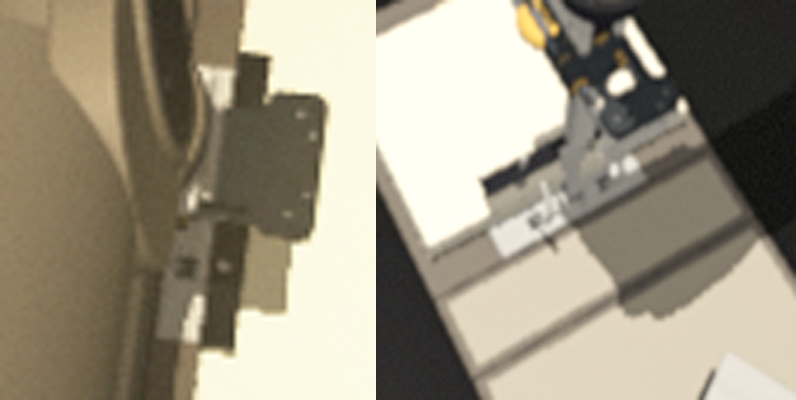

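The crop isn't decisive: the fingers sit at the plate and partly hide the lever. I'll push on and watch the force.

Request:
{"method": "jog_arm", "body": {
  "motion": [
    {"delta_pos": [0, 0.005, 0], "rotation": [0, 0, 0]},
    {"delta_pos": [0, 0.005, 0], "rotation": [0, 0, 0]}
  ]
}}

```text
clock: 4.65
eef_pos: [514.0, 90.1, 77.5]
orientation: [0.053, 0.999, -0.0, -0.0]
force: [0.1, -0.0, 0.8]
gripper_width: 0.4
grip_force: 0.0
```

Request:
{"method": "jog_arm", "body": {
  "motion": [
    {"delta_pos": [0, 0.005, 0], "rotation": [0, 0, 0]},
    {"delta_pos": [0, 0.005, 0], "rotation": [0, 0, 0]}
  ]
}}

```text
clock: 4.85
eef_pos: [515.1, 100.4, 77.5]
orientation: [0.053, 0.999, -0.0, -0.0]
force: [-1.3, -0.3, -0.7]
gripper_width: 0.1
grip_force: 0.0
```

```bash
python3 - <<'E'
from h import *
st()
b=save('scene','s2')['img'][180:290,300:440,::-1]
w=save('wrist','w2')['img'][60:340,120:440,::-1]
cv2.imwrite('pics/m2.png',np.hstack([cv2.resize(b,(420,330),interpolation=2),cv2.resize(w,(377,330),interpolation=2)]))
E
```

```text
file x,y,tipz 46.2 -0.1 66.5 tool y in file 1.0 0.0006 toolz [-1.e-04 -0.e+00 -1.e+00] F [-1.3 -0.3 -0.7] w 0.09268952825671395 t 4.85 q [-0.63  0.34  0.37  2.06 -0.17  0.77  1.32]
```

View pics/m2.png

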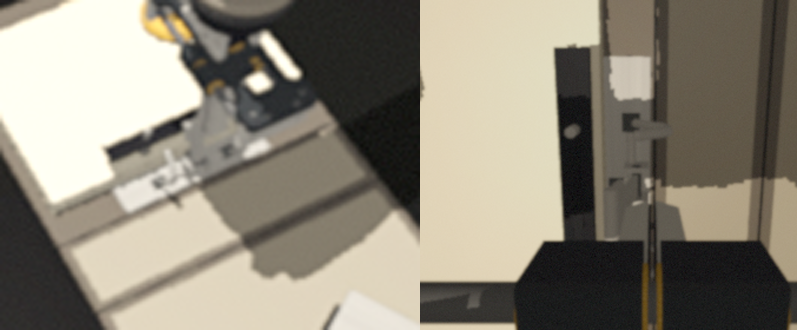

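```bash
python3 - <<'E'
from h import *
def W(x,y,z): return [*(q[:2]+x*fx+y*fy),z]
P=[W(46,0,66.5),W(34,0,22),W(23.6,0,81),W(0,-40,62),W(30,-40,9),W(77,0,63)]
for f,(r0,c0,s,off) in {'w2':(60,120,1.178,420),'s2':(180,300,3,0),'w0':(0,0,1,0)}.items():
    c=dict(np.load(f'pics/{f}.npz')); p=proj(c,P); print(f,((p-[c0,r0])*s+[off,0]).round().tolist())
w=cv2.imread('pics/w2.png')[140:290,220:370]; w0=cv2.imread('pics/w0.png')[150:270,250:340]; s=cv2.imread('pics/s2.png')[215:265,330:390]
cv2.imwrite('pics/m3.png',np.hstack([cv2.resize(w,(390,390),interpolation=2),cv2.resize(w0,(292,390),interpolation=2)]))
E
```

```text
w2 [[651.0, 201.0], [633.0, 180.0], [608.0, 209.0], [573.0, 264.0], [629.0, 229.0], [707.0, 199.0]]
s2 [[207.0, 145.0], [196.0, 161.0], [197.0, 119.0], [146.0, 128.0], [158.0, 180.0], [224.0, 171.0]]
w0 [[312.0, 229.0], [302.0, 217.0], [289.0, 233.0], [269.0, 264.0], [300.0, 246.0], [343.0, 228.0]]
```

View pics/m3.png

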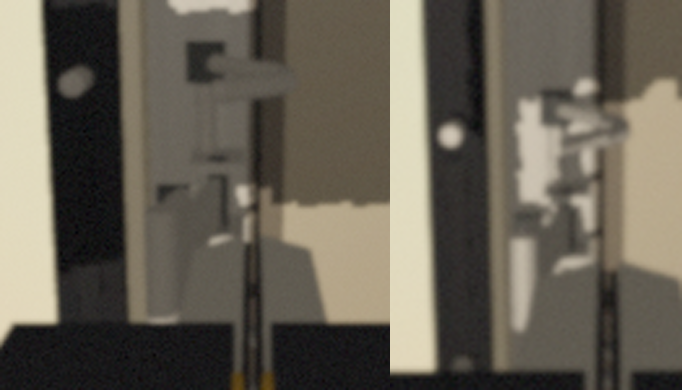

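```bash
python3 - <<'E'
from h import *
def W(x,y,z): return [*(q[:2]+x*fx+y*fy),z]
for f,(r0,c0,s,off) in {'w2':(140,220,2.6,0),'w0':(150,250,3.25,390)}.items():
    c=dict(np.load(f'pics/{f}.npz'))
    g=lambda *a:((proj(c,[W(*a)])[0]-[c0,r0])*s+[off,0]).round().tolist()
    R=cv2.Rodrigues(c['rvec'])[0]; C=-R.T@c['tvec'].ravel(); d=C[:2]-q[:2]; print(f,'cam',(d@fx).round(),(d@fy).round(),C[2].round())
    print('post40',g(0,40,62),'bar end',g(10,85,53),'arch hinge40',g(30,40,9),'x=12 y40 paper',g(12,60,25))
    for a in(-10,0,10,20,30,45,60,80):
        p=np.radians(a); print(a,[g(34+60*np.sin(p),y,22+60*np.cos(p)) for y in(-14,14)])
    print('fing',[g(46+i,8,66.5) for i in(-12.5,12.5)])
print(robot.finger_overhang)
E
```

```text
w2 cam 46.0 65.0 271.0
post40 [62.0, 72.0] bar end [102.0, -119.0] arch hinge40 [199.0, 51.0] x=12 y40 paper [130.0, -15.0]
-10 [[156.0, 310.0], [153.0, 196.0]]
0 [[200.0, 312.0], [198.0, 197.0]]
10 [[244.0, 310.0], [244.0, 196.0]]
20 [[286.0, 306.0], [287.0, 193.0]]
30 [[324.0, 299.0], [327.0, 188.0]]
45 [[370.0, 285.0], [374.0, 179.0]]
60 [[399.0, 268.0], [404.0, 167.0]]
80 [[412.0, 245.0], [417.0, 151.0]]
fing [[200.0, 204.0], [301.0, 204.0]]
w0 cam 51.0 100.0 385.0
post40 [442.0, 126.0] bar end [474.0, -25.0] arch hinge40 [550.0, 99.0] x=12 y40 paper [492.0, 47.0]
-10 [[518.0, 315.0], [516.0, 225.0]]
0 [[552.0, 316.0], [551.0, 226.0]]
10 [[587.0, 315.0], [587.0, 225.0]]
20 [[621.0, 312.0], [621.0, 222.0]]
30 [[652.0, 307.0], [652.0, 218.0]]
45 [[690.0, 296.0], [691.0, 210.0]]
60 [[716.0, 283.0], [718.0, 200.0]]
80 [[731.0, 265.0], [734.0, 186.0]]
fing [[552.0, 231.0], [633.0, 231.0]]
11.0
```

The roll in both wrist views matches an upright lever at z≈81: m3 (162, 205–320), the same relative place as before the push. So the fingers are past the lever without having moved it. I'll feel for it by backing up gently.

Request:
{"method": "jog_arm", "body": {
  "motion": [
    {"delta_pos": [0, -0.003, 0], "rotation": [0, 0, 0]},
    {"delta_pos": [0, -0.003, 0], "rotation": [0, 0, 0]},
    {"delta_pos": [0, -0.002, 0], "rotation": [0, 0, 0]}
  ]
}}

```text
clock: 5.25
eef_pos: [514.1, 91.3, 77.5]
orientation: [0.053, 0.999, -0.0, -0.0]
force: [-0.0, 0.4, -0.7]
gripper_width: 0.3
grip_force: 0.0
```

Request:
{"method": "jog_arm", "body": {
  "motion": [
    {"delta_pos": [0, -0.002, 0], "rotation": [0, 0, 0]},
    {"delta_pos": [0, -0.002, 0], "rotation": [0, 0, 0]}
  ]
}}

```text
clock: 5.45
eef_pos: [513.7, 87.7, 77.5]
orientation: [0.053, 0.999, -0.0, -0.0]
force: [-0.7, 0.1, 1.3]
gripper_width: 0.4
grip_force: 0.0
```

```bash
python3 - <<'E'
from h import *
st()
c=save('wrist','w3')
# feature displacement: lever+bar template from w2
a=cv2.imread('pics/w2.png',0);b=cv2.imread('pics/w3.png',0)
for n,(x0,y0,x1,y1) in {'bar':(235,155,272,215),'roll':(274,212,291,266),'arch':(288,150,335,185)}.items():
    r=cv2.matchTemplate(b,a[y0:y1,x0:x1],cv2.TM_CCOEFF_NORMED); m=cv2.minMaxLoc(r); print(n,m[1],m[3][0]-x0,m[3][1]-y0)
def W(x,y,z): return [*(q[:2]+x*fx+y*fy),z]
c2=dict(np.load('pics/w2.npz'))
for P in ([0,40,62],[24,0,81],[34,0,22]): print(P,proj(c,[W(*P)])-proj(c2,[W(*P)]))
E
```

```text
file x,y,tipz 33.3 -0.1 66.5 tool y in file 1.0 0.0002 toolz [-0. -0. -1.] F [-0.7  0.1  1.3] w 0.38096667068839407 t 5.45 q [-0.61  0.33  0.38  2.07 -0.17  0.77  1.34]
bar 0.9325878024101257 19 1
roll 0.7155951261520386 18 -1
arch 0.983370304107666 17 0
[0, 40, 62] [[2.15489845e+01 5.76427435e-03]]
[24, 0, 81] [[22.6045016  -0.05057434]]
[34, 0, 22] [[17.5760138 -0.0498166]]
```

The feature shift between the last two pictures puts that "roll" near z≈25, so it may be part of the base plate. I'll raise the tool, step back over the papers, and take one clear combined look.

Request:
{"method": "jog_arm", "body": {
  "motion": [
    {"delta_pos": [0, 0, -0.02], "rotation": [0, 0, 0]},
    {"delta_pos": [0, 0, -0.02], "rotation": [0, 0, 0]},
    {"delta_pos": [0, -0.01, -0.02], "rotation": [0, 0, 0]},
    {"delta_pos": [0, -0.02, 0], "rotation": [0, 0, 0]},
    {"delta_pos": [0, -0.025, 0], "rotation": [0, 0, 0]},
    {"delta_pos": [0, -0.025, 0], "rotation": [0, 0, 0]},
    {"delta_pos": [0, 0, 0], "rotation": [0, 0, 0]},
    {"delta_pos": [0, 0, 0], "rotation": [0, 0, 0]}
  ]
}}

```text
clock: 6.3
eef_pos: [505.3, 8.3, 137.6]
orientation: [0.053, 0.999, 0.0, 0.0]
force: [-0.3, 1.2, -0.6]
gripper_width: 0.8
grip_force: 0.0
```

```bash
python3 - <<'E'
from h import *
st()
def W(x,y,z): return [*(q[:2]+x*fx+y*fy),z]
tiles=[]
for n,f in (('wrist','w4'),('scene','s4')):
    c=save(n,f); 
    p=proj(c,[W(35,0,45)])[0].round().astype(int); h=60 if n=='wrist' else 32
    h=75 if n=='wrist' else 33
    x0,y0=p-h; x0=min(max(0,x0),640-2*h); y0=max(0,y0); im=cv2.imread(f'pics/{f}.png')[y0:y0+2*h,x0:x0+2*h]; s=398/(2*h)
    g=lambda *a:((proj(c,[W(*a)])[0]-[x0,y0])*s).round().tolist()
    print(n,'orig',x0,y0,'s',s,'posts',g(0,40,62),g(0,-40,62))
    for a in(-10,10,30,50,80):
        t=np.radians(a); print(a,[g(34+60*np.sin(t),y,22+60*np.cos(t)) for y in(-14,14)])
    tiles.append(cv2.resize(im,(398,398),interpolation=cv2.INTER_CUBIC))
cv2.imwrite('pics/m4.png',np.hstack(tiles))
E
```

```text
file x,y,tipz -46.4 -0.2 126.6 tool y in file 1.0 -0.0004 toolz [ 1.e-04  2.e-04 -1.e+00] F [-0.3  1.2 -0.6] w 0.7660924169394735 t 6.3 q [-0.53  0.22  0.44  2.06 -0.12  0.89  1.45]
wrist orig 334 127 s 2.6533333333333333 posts [109.0, 84.0] [99.0, 331.0]
-10 [[192.0, 272.0], [198.0, 180.0]]
10 [[262.0, 272.0], [270.0, 180.0]]
30 [[318.0, 265.0], [327.0, 175.0]]
50 [[351.0, 253.0], [360.0, 167.0]]
80 [[353.0, 230.0], [361.0, 152.0]]
scene orig 333 197 s 6.03030303030303 posts [237.0, 92.0] [95.0, 154.0]
-10 [[171.0, 147.0], [221.0, 125.0]]
10 [[194.0, 180.0], [245.0, 158.0]]
30 [[214.0, 220.0], [265.0, 197.0]]
50 [[229.0, 261.0], [280.0, 238.0]]
80 [[237.0, 314.0], [287.0, 291.0]]
```

View pics/m4.png

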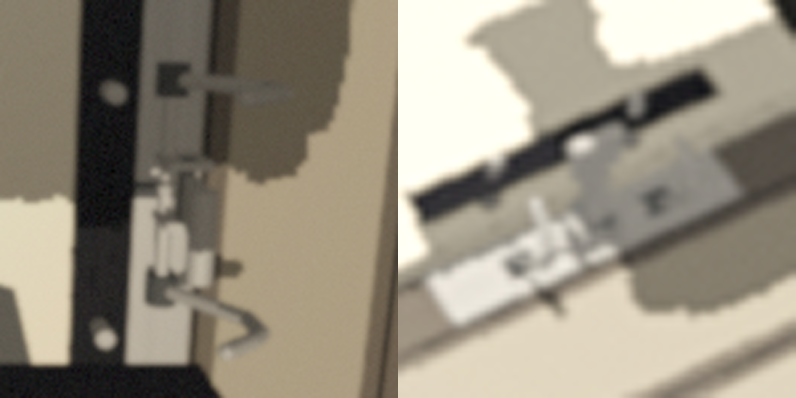

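The lever is still upright: the roll is at (200, 185–285), where (198, 180–272) is predicted. The bar is still at the top. So the closed fingertips went over the roll, and they must end higher than TCP+11 mm suggests. I'll probe the roll top gently from above to learn the true tip height.

Request:
{"method": "jog_arm", "body": {
  "motion": [
    {"delta_pos": [0, 0.025, 0], "rotation": [0, 0, 0]},
    {"delta_pos": [0, 0.025, 0], "rotation": [0, 0, 0]},
    {"delta_pos": [0, 0.022, 0.01], "rotation": [0, 0, 0]},
    {"delta_pos": [0, 0, 0.02], "rotation": [0, 0, 0]},
    {"delta_pos": [0, 0, 0.02], "rotation": [0, 0, 0]},
    {"delta_pos": [0, 0, 0.01], "rotation": [0, 0, 0]},
    {"delta_pos": [0, 0, 0], "rotation": [0, 0, 0]}
  ]
}}

```text
clock: 7.1
eef_pos: [512.2, 80.3, 76.4]
orientation: [0.053, 0.999, -0.001, -0.001]
force: [0.5, 0.7, 1.3]
gripper_width: 0.6
grip_force: 0.0
```

Request:
{"method": "jog_arm", "body": {
  "motion": [
    {"delta_pos": [0, 0, 0.002], "rotation": [0, 0, 0]},
    {"delta_pos": [0, 0, 0.001], "rotation": [0, 0, 0]}
  ]
}}

```text
clock: 7.3
eef_pos: [513.4, 80.2, 75.1]
orientation: [0.053, 0.999, 0.0, 0.0]
force: [0.6, -0.8, -0.1]
gripper_width: 0.9
grip_force: 0.0
```

Request:
{"method": "jog_arm", "body": {
  "motion": [
    {"delta_pos": [0, 0, 0.002], "rotation": [0, 0, 0]}
  ]
}}

```text
clock: 7.4
eef_pos: [513.4, 80.2, 73.1]
orientation: [0.053, 0.999, 0.0, 0.001]
force: [0.2, 0.3, 0.0]
gripper_width: 0.4
grip_force: 0.0
```

Request:
{"method": "jog_arm", "body": {
  "motion": [
    {"delta_pos": [0, 0, 0.002], "rotation": [0, 0, 0]}
  ]
}}

```text
clock: 7.5
eef_pos: [513.3, 80.2, 70.9]
orientation: [0.053, 0.999, 0.0, 0.0]
force: [-1.8, -2.3, 21.1]
gripper_width: 0.7
grip_force: 11.0
```

Request:
{"method": "jog_arm", "body": {
  "motion": [
    {"delta_pos": [0, 0, 0.001], "rotation": [0, 0, 0]}
  ]
}}

```text
clock: 7.6
eef_pos: [513.7, 80.1, 70.6]
orientation: [0.053, 0.999, 0.0, 0.001]
force: [-8.5, -2.4, 35.1]
gripper_width: 0.3
grip_force: 17.4
```

```bash
python3 -c "
from h import *
st()"
```

```text
file x,y,tipz 25.8 -0.9 59.6 tool y in file 1.0 0.0003 toolz [ 1.3e-03  7.0e-04 -1.0e+00] F [-8.5 -2.4 35.1] w 0.33936600765582225 t 7.6 q [-0.59  0.34  0.38  2.08 -0.18  0.75  1.36]
```

Contact came at TCP z≈72 against a roll top of about 85 mm, so the closed fingertips really end at about TCP z + 13 mm. I'll back off and repeat the push 24 mm lower.

Request:
{"method": "jog_arm", "body": {
  "motion": [
    {"delta_pos": [0, 0, -0.01], "rotation": [0, 0, 0]},
    {"delta_pos": [0, 0, -0.015], "rotation": [0, 0, 0]},
    {"delta_pos": [0, -0.012, 0], "rotation": [0, 0, 0]},
    {"delta_pos": [0, -0.012, 0], "rotation": [0, 0, 0]},
    {"delta_pos": [0, -0.011, 0], "rotation": [0, 0, 0]},
    {"delta_pos": [0, 0, 0.01], "rotation": [0, 0, 0]},
    {"delta_pos": [0, 0, 0.015], "rotation": [0, 0, 0]},
    {"delta_pos": [0, 0, 0.013], "rotation": [0, 0, 0]}
  ]
}}

```text
clock: 8.4
eef_pos: [508.8, 45.1, 55.0]
orientation: [0.053, 0.999, -0.0, -0.0]
force: [0.1, 0.9, -0.4]
gripper_width: 0.6
grip_force: 0.0
```

Request:
{"method": "jog_arm", "body": {
  "motion": [
    {"delta_pos": [0, 0, 0], "rotation": [0, 0, 0]},
    {"delta_pos": [0, 0.005, 0], "rotation": [0, 0, 0]},
    {"delta_pos": [0, 0.005, 0], "rotation": [0, 0, 0]},
    {"delta_pos": [0, 0.005, 0], "rotation": [0, 0, 0]},
    {"delta_pos": [0, 0.005, 0], "rotation": [0, 0, 0]}
  ]
}}

```text
clock: 8.9
eef_pos: [511.6, 65.7, 56.9]
orientation: [0.053, 0.999, 0.0, 0.0]
force: [-0.9, -5.9, 5.2]
gripper_width: 0.2
grip_force: 3.5
```

```bash
python3 -c "
from h import *
st()"
```

```text
file x,y,tipz 11.3 -0.4 45.9 tool y in file 1.0 0.001 toolz [ 6.e-04  1.e-04 -1.e+00] F [-0.9 -5.9  5.2] w 0.1633403918971698 t 8.9 q [-0.57  0.36  0.38  2.1  -0.2   0.72  1.4 ]
```

The push now meets the lever with about 6 N, so I'll continue.

Request:
{"method": "jog_arm", "body": {
  "motion": [
    {"delta_pos": [0, 0.005, 0], "rotation": [0, 0, 0]},
    {"delta_pos": [0, 0.005, 0], "rotation": [0, 0, 0]},
    {"delta_pos": [0, 0.005, 0], "rotation": [0, 0, 0]}
  ]
}}

```text
clock: 9.2
eef_pos: [513.2, 79.8, 56.9]
orientation: [0.053, 0.999, -0.0, 0.0]
force: [-0.8, -4.6, 4.0]
gripper_width: 0.5
grip_force: 2.7
```

Request:
{"method": "jog_arm", "body": {
  "motion": [
    {"delta_pos": [0, 0.005, 0], "rotation": [0, 0, 0]},
    {"delta_pos": [0, 0.005, 0.001], "rotation": [0, 0, 0]},
    {"delta_pos": [0, 0.005, 0.001], "rotation": [0, 0, 0]},
    {"delta_pos": [0, 0.005, 0.002], "rotation": [0, 0, 0]}
  ]
}}

```text
clock: 9.6
eef_pos: [515.3, 100.3, 52.6]
orientation: [0.053, 0.999, 0.0, 0.0]
force: [-0.9, -3.0, 2.2]
gripper_width: 0.6
grip_force: 1.6
```

```bash
python3 -c "
from h import *
st()"
```

```text
file x,y,tipz 46.1 -0.3 41.6 tool y in file 1.0 0.0005 toolz [ 5.e-04  0.e+00 -1.e+00] F [-0.9 -3.   2.2] w 0.5757140652566191 t 9.6 q [-0.62  0.38  0.37  2.08 -0.2   0.72  1.34]
```

Request:
{"method": "jog_arm", "body": {
  "motion": [
    {"delta_pos": [0, 0.0035, 0.0026], "rotation": [0, 0, 0]},
    {"delta_pos": [0, 0.0035, 0.0026], "rotation": [0, 0, 0]},
    {"delta_pos": [0, 0.0035, 0.0026], "rotation": [0, 0, 0]}
  ]
}}

```text
clock: 9.9
eef_pos: [516.0, 110.8, 44.3]
orientation: [0.053, 0.999, -0.0, -0.0]
force: [0.4, -1.3, 1.9]
gripper_width: 0.6
grip_force: 0.8
```

Request:
{"method": "jog_arm", "body": {
  "motion": [
    {"delta_pos": [0, 0.0035, 0.0026], "rotation": [0, 0, 0]},
    {"delta_pos": [0, 0.0035, 0.0026], "rotation": [0, 0, 0]},
    {"delta_pos": [0, 0.0035, 0.0026], "rotation": [0, 0, 0]}
  ]
}}

```text
clock: 10.2
eef_pos: [517.2, 121.3, 36.6]
orientation: [0.053, 0.999, 0.0, -0.0]
force: [-0.1, 0.1, 0.1]
gripper_width: 0.1
grip_force: 0.0
```

Request:
{"method": "jog_arm", "body": {
  "motion": [
    {"delta_pos": [0, 0.003, 0.003], "rotation": [0, 0, 0]},
    {"delta_pos": [0, 0.003, 0.003], "rotation": [0, 0, 0]},
    {"delta_pos": [0, 0, 0], "rotation": [0, 0, 0]}
  ]
}}

```text
clock: 10.5
eef_pos: [517.7, 127.2, 30.4]
orientation: [0.053, 0.999, -0.0, -0.0]
force: [-0.2, -0.6, -0.9]
gripper_width: 0.5
grip_force: 0.0
```

```bash
python3 -c "
from h import *
st()"
```

```text
file x,y,tipz 73.1 0.1 19.4 tool y in file 1.0 0.0012 toolz [-5.e-04 -2.e-04 -1.e+00] F [-0.2 -0.6 -0.9] w 0.4521251529127762 t 10.5 q [-0.64  0.43  0.35  2.07 -0.22  0.68  1.32]
```

Force went to zero past the dead point, so the lever has snapped over. I'll move over the tip and press lightly to confirm it's locked.

Request:
{"method": "jog_arm", "body": {
  "motion": [
    {"delta_pos": [0, 0.008, 0], "rotation": [0, 0, 0]},
    {"delta_pos": [0, 0.008, 0], "rotation": [0, 0, 0]},
    {"delta_pos": [0, 0, 0.003], "rotation": [0, 0, 0]},
    {"delta_pos": [0, 0, 0.002], "rotation": [0, 0, 0]}
  ]
}}

```text
clock: 10.9
eef_pos: [519.5, 143.0, 25.6]
orientation: [0.053, 0.999, -0.0, -0.0]
force: [0.3, -0.2, 0.0]
gripper_width: 0.4
grip_force: 0.0
```

Request:
{"method": "jog_arm", "body": {
  "motion": [
    {"delta_pos": [0, 0, 0.001], "rotation": [0, 0, 0]},
    {"delta_pos": [0, 0, 0.001], "rotation": [0, 0, 0]}
  ]
}}

```text
clock: 11.1
eef_pos: [519.5, 142.4, 23.7]
orientation: [0.053, 0.999, -0.0, -0.0]
force: [-0.5, 0.5, -0.1]
gripper_width: 0.2
grip_force: 0.0
```

Request:
{"method": "jog_arm", "body": {
  "motion": [
    {"delta_pos": [0, 0, 0.001], "rotation": [0, 0, 0]}
  ]
}}

```text
clock: 11.2
eef_pos: [519.6, 142.5, 22.8]
orientation: [0.053, 0.999, -0.0, -0.0]
force: [0.4, 0.7, -0.1]
gripper_width: 0.8
grip_force: 0.0
```

Request:
{"method": "jog_arm", "body": {
  "motion": [
    {"delta_pos": [0, 0, 0.001], "rotation": [0, 0, 0]}
  ]
}}

```text
clock: 11.3
eef_pos: [519.6, 142.5, 21.8]
orientation: [0.053, 0.999, -0.0, 0.0]
force: [0.4, 0.2, -0.2]
gripper_width: 0.7
grip_force: 0.0
```

Request:
{"method": "jog_arm", "body": {
  "motion": [
    {"delta_pos": [0, 0, 0.001], "rotation": [0, 0, 0]}
  ]
}}

```text
clock: 11.4
eef_pos: [519.6, 142.6, 20.8]
orientation: [0.053, 0.999, -0.0, 0.0]
force: [-0.3, -0.2, 0.8]
gripper_width: 0.7
grip_force: 0.0
```

Request:
{"method": "jog_arm", "body": {
  "motion": [
    {"delta_pos": [0, 0, 0.001], "rotation": [0, 0, 0]}
  ]
}}

```text
clock: 11.5
eef_pos: [519.6, 142.7, 19.8]
orientation: [0.053, 0.999, 0.0, 0.0]
force: [-0.2, -0.4, 1.5]
gripper_width: 0.6
grip_force: 0.7
```

Request:
{"method": "jog_arm", "body": {
  "motion": [
    {"delta_pos": [0, 0, 0.001], "rotation": [0, 0, 0]}
  ]
}}

```text
clock: 11.6
eef_pos: [519.8, 142.7, 19.1]
orientation: [0.053, 0.999, 0.0, 0.0]
force: [-2.6, -1.3, 14.5]
gripper_width: 0.2
grip_force: 5.5
```

```bash
python3 -c "
from h import *
st(); c=save('wrist','w5')"
```

```text
file x,y,tipz 88.7 -0.3 8.1 tool y in file 1.0 0.0005 toolz [ 3.e-04  2.e-04 -1.e+00] F [-2.6 -1.3 14.5] w 0.2484506441955917 t 11.6 q [-0.66  0.45  0.34  2.06 -0.24  0.66  1.3 ]
```

The stop is firm at locked height with 14.5 N, so the lever is locked. Now I raise, go over the bar centre and press it down.

Request:
{"method": "jog_arm", "body": {
  "motion": [
    {"delta_pos": [0, 0, -0.02], "rotation": [0, 0, 0]},
    {"delta_pos": [0, 0, -0.025], "rotation": [0, 0, 0]},
    {"delta_pos": [0, 0, -0.025], "rotation": [0, 0, 0]},
    {"delta_pos": [0, -0.022, 0], "rotation": [0, 0, 0]},
    {"delta_pos": [0, -0.022, 0], "rotation": [0, 0, 0]},
    {"delta_pos": [0, -0.022, 0], "rotation": [0, 0, 0]},
    {"delta_pos": [0, -0.022, 0], "rotation": [0, 0, 0]},
    {"delta_pos": [0, 0, 0], "rotation": [0, 0, 0]}
  ]
}}

```text
clock: 12.45
eef_pos: [509.9, 52.3, 89.0]
orientation: [0.055, 0.999, -0.0, -0.0]
force: [-0.1, 0.4, -0.0]
gripper_width: 0.5
grip_force: 0.0
```

```bash
python3 - <<'E'
from h import *
st()
def W(x,y,z): return [*(q[:2]+x*fx+y*fy),z]
tiles=[]
for n,f in (('wrist','w6'),('scene','s6')):
    c=save(n,f); h=85 if n=='wrist' else 35
    x0,y0=proj(c,[W(45,10,30)])[0].round().astype(int)-h; y0=max(0,y0)
    im=cv2.imread(f'pics/{f}.png')[y0:y0+2*h,x0:x0+2*h]; s=398/(2*h)
    g=lambda *a:((proj(c,[W(*a)])[0]-[x0,y0])*s).round().tolist()
    print(n,'posts',g(0,40,62),g(0,-40,62),'locked roll',g(93,-14,32),g(93,14,32),'bar ends up',g(0,-85,53),g(0,85,53))
    tiles.append(cv2.resize(im,(398,398),interpolation=cv2.INTER_CUBIC))
cv2.imwrite('pics/m6.png',np.hstack(tiles))
E
```

```text
file x,y,tipz -2.2 -0.0 78.0 tool y in file 1.0 -0.003 toolz [-1.e-04 -6.e-04 -1.e+00] F [-0.1  0.4 -0. ] w 0.47729042701315894 t 12.45 q [-0.58  0.31  0.41  2.08 -0.17  0.79  1.4 ]
wrist posts [66.0, 121.0] [66.0, 380.0] locked roll [339.0, 270.0] [346.0, 189.0] bar ends up [65.0, 493.0] [65.0, -42.0]
scene posts [206.0, 75.0] [73.0, 134.0] locked roll [207.0, 285.0] [254.0, 263.0] bar ends up [-5.0, 177.0] [277.0, 54.0]
```

Request:
{"method": "jog_arm", "body": {
  "motion": [
    {"delta_pos": [0, 0.002, 0.015], "rotation": [0, 0, 0]},
    {"delta_pos": [0, 0, 0.015], "rotation": [0, 0, 0]},
    {"delta_pos": [0, 0, 0.01], "rotation": [0, 0, 0]},
    {"delta_pos": [0, 0, 0.005], "rotation": [0, 0, 0]},
    {"delta_pos": [0, 0, 0.004], "rotation": [0, 0, 0]}
  ]
}}

```text
clock: 13.05
eef_pos: [510.5, 57.5, 39.6]
orientation: [0.053, 0.999, -0.0, -0.0]
force: [-0.2, 0.0, -0.2]
gripper_width: 0.5
grip_force: 0.0
```

Request:
{"method": "jog_arm", "body": {
  "motion": [
    {"delta_pos": [0, 0, 0.004], "rotation": [0, 0, 0]},
    {"delta_pos": [0, 0, 0.004], "rotation": [0, 0, 0]}
  ]
}}

```text
clock: 13.25
eef_pos: [510.8, 57.4, 32.0]
orientation: [0.053, 0.999, 0.0, 0.0]
force: [0.2, 1.4, 2.4]
gripper_width: 0.4
grip_force: 1.0
```

Request:
{"method": "jog_arm", "body": {
  "motion": [
    {"delta_pos": [0, 0, 0.004], "rotation": [0, 0, 0]},
    {"delta_pos": [0, 0, 0.004], "rotation": [0, 0, 0]}
  ]
}}

```text
clock: 13.45
eef_pos: [510.8, 57.3, 23.8]
orientation: [0.053, 0.999, 0.0, 0.0]
force: [0.4, 1.8, 2.5]
gripper_width: 0.7
grip_force: 1.0
```

Request:
{"method": "jog_arm", "body": {
  "motion": [
    {"delta_pos": [0, 0, 0.003], "rotation": [0, 0, 0]},
    {"delta_pos": [0, 0, 0.002], "rotation": [0, 0, 0]}
  ]
}}

```text
clock: 13.65
eef_pos: [510.7, 57.2, 18.7]
orientation: [0.053, 0.999, 0.0, 0.0]
force: [0.2, 2.1, 1.4]
gripper_width: 0.8
grip_force: 1.0
```

Bar is sliding at about 2 N. I'll keep pressing until it stops firmly.

Request:
{"method": "jog_arm", "body": {
  "motion": [
    {"delta_pos": [0, 0, 0.002], "rotation": [0, 0, 0]}
  ]
}}

```text
clock: 13.75
eef_pos: [510.7, 57.2, 16.8]
orientation: [0.053, 0.999, 0.0, 0.0]
force: [1.2, 1.3, 2.3]
gripper_width: 0.1
grip_force: 1.0
```

Request:
{"method": "jog_arm", "body": {
  "motion": [
    {"delta_pos": [0, 0, 0.002], "rotation": [0, 0, 0]}
  ]
}}

```text
clock: 13.85
eef_pos: [510.7, 57.2, 14.9]
orientation: [0.053, 0.999, 0.0, 0.0]
force: [-4.7, 0.3, 34.0]
gripper_width: 0.3
grip_force: 17.2
```

Request:
{"method": "jog_arm", "body": {
  "motion": [
    {"delta_pos": [0, 0, 0.001], "rotation": [0, 0, 0]}
  ]
}}

```text
clock: 13.95
eef_pos: [510.9, 57.3, 14.8]
orientation: [0.053, 0.999, 0.0, 0.0]
force: [-10.4, 0.2, 45.4]
gripper_width: 0.3
grip_force: 22.8
```

Request:
{"method": "jog_arm", "body": {
  "motion": [
    {"delta_pos": [0, 0, 0.001], "rotation": [0, 0, 0]}
  ]
}}

```text
clock: 14.05
eef_pos: [511.0, 57.3, 14.5]
orientation: [0.053, 0.999, 0.001, 0.0]
force: [-18.0, -1.0, 66.5]
gripper_width: 0.5
grip_force: 33.0
```

The bar bottomed firmly at TCP z≈15. I'll retreat and check.

Request:
{"method": "jog_arm", "body": {
  "motion": [
    {"delta_pos": [0, 0, -0.005], "rotation": [0, 0, 0]},
    {"delta_pos": [0, 0, -0.02], "rotation": [0, 0, 0]},
    {"delta_pos": [0, 0, -0.03], "rotation": [0, 0, 0]},
    {"delta_pos": [0, 0, -0.03], "rotation": [0, 0, 0]},
    {"delta_pos": [0, -0.025, -0.02], "rotation": [0, 0, 0]},
    {"delta_pos": [0, -0.03, 0], "rotation": [0, 0, 0]},
    {"delta_pos": [0, 0, 0], "rotation": [0, 0, 0]},
    {"delta_pos": [0, 0, 0], "rotation": [0, 0, 0]}
  ]
}}

```text
clock: 14.85
eef_pos: [504.4, 2.1, 117.8]
orientation: [0.054, 0.999, 0.0, -0.0]
force: [0.9, 1.1, -0.6]
gripper_width: 0.4
grip_force: 0.0
```

```bash
python3 - <<'E'
from h import *
st()
def W(x,y,z): return [*(q[:2]+x*fx+y*fy),z]
tiles=[]
for n,f in (('wrist','w7'),('scene','s7')):
    c=save(n,f); h=95 if n=='wrist' else 38
    x0,y0=proj(c,[W(45,10,30)])[0].round().astype(int)-h; x0=min(max(0,x0),640-2*h); y0=max(0,y0)
    im=cv2.imread(f'pics/{f}.png')[y0:y0+2*h,x0:x0+2*h]; s=398/(2*h)
    g=lambda *a:((proj(c,[W(*a)])[0]-[x0,y0])*s).round().tolist()
    print(n,'posts',g(0,40,62),g(0,-40,62),'roll locked',g(93,-14,32),g(93,14,32),'open',g(23.6,-14,81),g(23.6,14,81),'bar up',g(0,-85,53),g(0,85,53),'down',g(0,-85,29),g(0,85,29))
    tiles.append(cv2.resize(im,(398,398),interpolation=cv2.INTER_CUBIC))
cv2.imwrite('pics/m7.png',np.hstack(tiles))
E
```

```text
file x,y,tipz -52.8 0.1 106.8 tool y in file 1.0 -0.0009 toolz [-3.e-04  0.e+00 -1.e+00] F [ 0.9  1.1 -0.6] w 0.38975010882000233 t 14.85 q [-0.52  0.25  0.45  2.08 -0.15  0.84  1.48]
wrist posts [109.0, 133.0] [99.0, 341.0] roll locked [310.0, 255.0] [318.0, 189.0] open [180.0, 293.0] [186.0, 215.0] bar up [90.0, 435.0] [110.0, 4.0] down [80.0, 406.0] [97.0, 9.0]
scene posts [206.0, 85.0] [83.0, 139.0] roll locked [206.0, 278.0] [249.0, 258.0] open [148.0, 133.0] [192.0, 114.0] bar up [11.0, 179.0] [271.0, 65.0] down [9.0, 203.0] [265.0, 89.0]
```

View pics/m7.png

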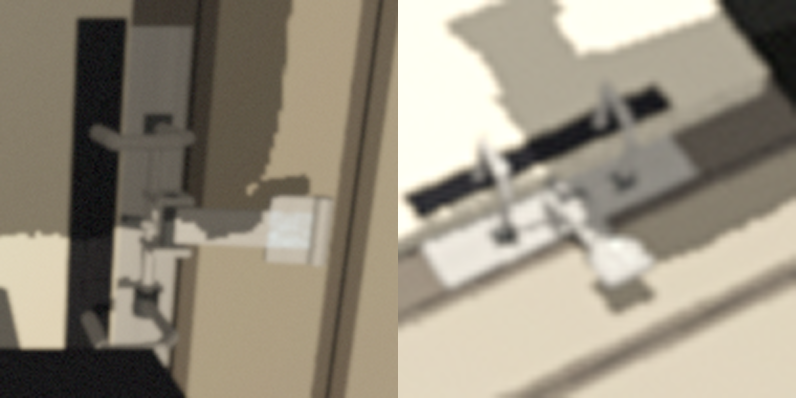

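The lever is locked, with its roll at (320, 198–262) where (314, 189–255) is predicted. The arches are shut on the posts, and the bar runs from (9,203) to (265,95) in the scene crop, matching "down". The arm is clear, so I'm handing in.

```bash
python3 -c "
from rig import robot
print(robot.job_done())"
```

```text
the job is handed in; nothing more can be done
None
```

The job is handed in at about 15 s with the arm clear: the last pictures show the lever locked down, the arches shut and the bar resting on the papers, though the first lever push passed above the lever and had to be repeated lower, and the bar was pressed to 66.5 N at the wrist as it bottomed.

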